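# Unlock the bench capper's cam and shuttle the bottle under the head

### The job

Send the bottle that stands in the bench capper's shuttle under the capping head: with your fingertips push the cam's handle round to its stop, so that the cam is at its low point, and leave it there; then push the slide forward by its push plate until it is fully home. Push only: do not take the handle or the push plate between the fingers, do not touch or lift the bottle in the nest, leave everything else on the bench where it is, and finish clear of the machine.

Things in the scene. Friction and masses are not known exactly. Their poses are not given: they have to be found in the camera images.
- capper: Bench bottle capper, bolted down. Pale grey base x -170 to +190, y -105 to +75 mm, top 30 mm above the table; column and head at its far end, head over x +7 to +193, y -42 to +42, from 162 mm up to 325 mm. Origin: on the table, on the slide's centre line, below the nest when the slide is back. +x forward, the way the slide travels, +y left, z up; yaw within 0.4 rad. Its frame is used below.
- slide (a joint): Travel of the slide along the capper's +x, m: 0 = back, locked (start), 0.060 = fully home on its end stop. Aluminium carriage 192 x 56 mm, top 58 mm above the table; about 4 N push it and it stays where it is left. A roller on its right side (follower, 12 mm) meets the cam's round rim after 2 mm and blocks the slide unless the cam is within 0.2 rad of low.
- push_face (a point): Centre of the near (-x) face of the slide's upright push plate: aluminium, 64 mm wide (y), 6 mm thick (x), from 58 to 108 mm above the table. The point is 83 mm above the table, at x -150, y 0 mm of the capper when the slide is back, and moves with the slide. Axes as the capper's. Nothing stands before it (towards the robot).
- cam (a joint): Cam angle, rad, growing counter-clockwise seen from above. 0 = locked: its arm points back and right (-135 degrees from the capper's +x). 1.57 = low point: its flat faces the slide, the arm points forward and right (-45 degrees). Stops at 0 and 1.60. Starts between 0 and 0.45, stays where it is left; about 2 N at the handle turns it.
- cam_axis (a point): On the cam's upright axis, at the top of the cam plate, 54 mm above the table, at x -43, y -60 mm of the capper. The cam plate is a steel disc 60 mm in diameter, 10 mm thick, with one flat cut 8 mm from the axis. Two stop pins for the arm stand 45 mm from the axis, up to 64 mm above the table.
- handle_top (a point): Top centre of the cam's handle: upright black grip, 16 mm in diameter, from 67 to 115 mm above the table, at the end of the cam's flat arm (14 mm wide, top 66 mm above the table). It moves on a circle of 80 mm radius about cam_axis; to reach the low point it is pushed from its near side, forward and round counter-clockwise.
- sample_bottle: White plastic bottle with cap, 46 mm in diameter, 85 mm tall, standing loose in the nest of the slide (black cup, 62 mm outside, 18 mm tall). Origin at the centre of its underside, 62 mm above the table. It rides along with the slide. Not to be touched.
- nest (a point): Centre of the nest's floor on the slide, 62 mm above the table, below the bottle; at x 0, y 0 of the capper when the slide is back, moves with the slide.
- bottle_left: Bystander, to be left alone. White bottle like the sample bottle (46 x 85 mm), standing on the table left of the capper, about 125 mm left of its centre line and 50 mm ahead of the push plate's place. Origin under its centre.
- bottle_right: Bystander, to be left alone. White bottle like the sample bottle (46 x 85 mm), standing on the table right of the capper, about 175 mm right of its centre line and 85 mm ahead of its origin. Origin under its centre.
- spare_cap: Bystander, to be left alone. White bottle cap 33 mm in diameter, 15 mm tall, lying on the capper's base, left of the push plate. Origin under its centre.
- screwdriver: Bystander, to be left alone. Black-handled screwdriver, 170 mm, lying on the table right of the cam, lower than 35 mm.
- marker: Bystander, to be left alone. Black marker pen, 135 x 17 mm, lying on the table left in front of the capper.
- label_roll: Bystander, to be left alone. Roll of paper labels, 80 mm in diameter, 55 mm tall, standing on the table right in front of the capper. Origin under its centre.

How it is judged (in metres and radians):
On the way, in this order (a step that is already met when the one before it is completed fails the run):
1. the cam is at its low point while the slide is still back (value of joint cam above 1.42 rad and value of joint slide below 0.008 m), for 0.2 s.
2. the slide is fully home (value of joint slide above 0.056 m), for 0.2 s.
At the end, for the whole second after the job is handed in: The slide stands within 4 mm of its end stop, at rest; the cam is still within about 0.2 rad of its low point; the sample bottle stands upright in the nest (within 6 mm of its centre, seated, tilt under 0.1 rad) (value of joint slide above 0.056 m and velocity of joint slide below 0.005 m/s and value of joint cam above 1.38 rad and horizontal distance between sample_bottle and nest below 0.006 m and angle between sample_bottle's own z axis and vertical below 0.1 rad and z of sample_bottle in the frame of nest below 0.004 m and linear speed of sample_bottle below 0.02 m/s); the robot touches nothing.
It fails at once if the sample bottle is touched with the robot (contact force between any of the fingers, the arm and sample_bottle above 0.5 N).
It fails at once if the sample bottle is lifted or tipped in the nest (z of sample_bottle in the frame of nest above 0.008 m or angle between sample_bottle's own z axis and vertical above 0.25 rad).
It fails at once if the cam's handle is taken between the fingers (horizontal distance between the grasp point and handle_top below 0.006 m and z of the grasp point in the frame of handle_top below -0.003 m).
It fails at once if the push plate is taken between the fingers (x of the grasp point in the frame of push_face between -0.002 and 0.008 m and y of the grasp point in the frame of push_face between -0.032 and 0.032 m and z of the grasp point in the frame of push_face below 0.022 m).
It fails at once if a bystander is moved more than 15 mm or tipped over (distance of any of bottle_left, bottle_right, spare_cap, screwdriver, marker, label_roll from where it was at the start of the episode above 0.015 m or angle between any of bottle_left, bottle_right's own z axis and vertical above 0.4 rad).
It also fails if it takes over 48 s, if anything falls off the work surface, if the arm or the gripper's body presses on something with over 40 N, if the wrist force passes 120 N, or if a joint passes its speed limit or range.

### The arm

A 6-joint arm with a two-finger parallel gripper is mounted at the origin on the work surface. World frame = base frame: x ahead of the robot, y to its left, z up, the work surface at z = 0. Lengths are in mm, angles in rad, forces in N, time in s.
With the tool pointing down it reaches from about 275 to 750 mm from the base axis. Payload 10.2 kg.
Tool frame: the origin (TCP) lies at the very end of the fingers, on their centre line; the grasp point (between the pads) lies 19 mm behind it; x points along the fingers, y is the direction in which the jaws open and shut, and the axes are right-handed (so a half turn about x gives the same grasp; the last joint's range is limited). The gripper opens to 85 mm and grips with 20 to 120 N. Pads are 22 mm wide; open, the fingers measure 114 mm over their backs; the gripper's body (76 mm by 85 mm) begins 54 mm behind the grasp point. The pads swing forward as they close: fully open they stand 13 mm farther back than shut.
Start: joints at [-1.555, 0.313, 1.498, -0, 1.331, -0.223], TCP at [124.168, -510.111, 231.294] pointing down, gripper open.
Joint ranges: [-2.94, 2.94], [-0.97, 2.17], [0.19, 2.56], [-1.23, 4.37], [0.02, 3.11], [-2.88, 2.88]. Speed limits (rad/s): [2.39, 2.39, 3.01, 3.14, 3.14, 3.14].

### API

Orientations are given as a unit quaternion [w, x, y, z].
In Python, from rig import ctrl, viewer, finish_job gives the robot as it stands.
- The arm moves only by the tool carry_out, never from a script. Its argument "targets" is a list of rows, each an object of numbers: "x", "y", "z": the shift along the world's x, y, z in m; "ax", "ay", "az": the turn, a rotation vector about the world's x, y, z in rad; "hand": the opening, from -1 (shut) to 1 (fully open). A call has 1 to 5 rows; each row is the pose to reach, as a shift and turn from the pose commanded when the call began; what a row does not reach only later rows make up. A row lasts 1/8 s, in which the tool goes at most 62.5 mm and 10.7 degrees, less where a joint would pass 70% of its speed; a pose out of reach is approached as far as the arm can. A call with a gripper value outside its range is refused whole. The fingers move at their own pace and stop on an object; "grip_force" is the grip in N (left out, the last holds). Time passes only in rows, so rows that repeat a pose let the fingers close. It gives the time, the measured TCP pose, the force and the opening at its end, in the units of the state.
- ctrl.sense(): the state, without advancing time (a new reading comes with each control period).
- viewer.capture(name): name is "scene" or "top"; returns the picture (384x512x3 uint8, blue, green, red); there is no depth.
- viewer.camera_info(name): a dict with "fx", "fy", "cx", "cy" (pixels), "k1" (the pictures are not rectified: a ray, as slopes to the right and down, at radius r is drawn at 1 + k1 r^2 times it, then the intrinsics apply), "R" (3x3) and "t" (3): a world point X has camera coordinates R X + t. Camera axes: x right, y down, z forward; pixel columns grow to the right and rows downward; lengths in mm; the calibration is good to about 2 mm. A picture is of the moment at which its call begins. camera_info takes no time and is no camera call.
- finish_job(): hands the job in, once; it reports no verdict.
The state is a dict: "time_s": time; "joints": joint angles; "dq": joint speeds; "tau": joint torques, N m; "eef_pos": TCP position; "ee_rot": TCP orientation; "force": force on the tool from outside, world axes, zero at the start; "wrist_torque": the same for the moment, N m; "grip_width": opening from 0.0 (shut) to 1.0 (fully open).
Only numpy, scipy, OpenCV 4.12 (cv2) and the standard library are available. Lean on these libraries where they do the work, as an engineer would, in place of code of your own. Each camera call takes 0.05 s, during which the arm holds its last target. There are 200 camera calls.

## Working session

There is one attempt and no reset: what is moved stays moved. The work goes in short steps, Python scripts to look and compute and a tool call to move; the robot and the scene stay as the last step left them, time stands still between calls to the robot, and variables do not carry over. Pictures are saved under pics/ and viewed, about 8 in all and at most 12, crops included, and the job is handed in when it is done.

Besides the shell and the picture viewer there is one more tool, called after "Request:" as name(argument=value, ...) on one line, values as JSON. carry_out: Moves the arm, as the interface text tells. Its arguments: {"type":"object","properties":{"targets":{"type":"array"},"grip_force":{"type":"number"}},"required":["targets"]}

```bash
mkdir -p pics; cat > h.py <<'E'
import numpy as np, cv2
from rig import ctrl, viewer
def ray(n,u,v):
    c=viewer.camera_info(n); R=np.array(c["R"]);t=np.array(c["t"])
    K=np.array([[c["fx"],0,c["cx"]],[0,c["fy"],c["cy"]],[0,0,1.]])
    p=cv2.undistortPoints(np.array([[[u,v]]],float),K,np.array([c["k1"],0,0,0,0.]))[0,0]
    return -R.T@t, R.T@np.array([p[0],p[1],1])
def onz(n,u,v,z):
    o,d=ray(n,u,v); return o+d*(z-o[2])/d[2]
def pix(n,X):
    c=viewer.camera_info(n); q=np.array(c["R"])@np.array(X,float)+np.array(c["t"]); x,y=q[:2]/q[2]; s=1+c["k1"]*(x*x+y*y)
    return c["fx"]*x*s+c["cx"],c["fy"]*y*s+c["cy"]
E
python3 - <<'E'
from h import *
for n in("scene","top"):
    im=viewer.capture(n); cv2.imwrite(f"pics/{n}0.png",im)
    cv2.imwrite(f"pics/{n}0b.png",cv2.resize(im,(800,600),interpolation=cv2.INTER_CUBIC))
    c=viewer.camera_info(n); print(n,c["fx"],c["k1"],-np.array(c["R"]).T@np.array(c["t"]))
s=ctrl.sense(); print(s["time_s"],s["eef_pos"],s["ee_rot"],s["force"],s["grip_width"])
E
```

```text
scene 447.67838894364775 -0.07912792612859283 [  88.53976     633.02689979 1088.06852789]
top 455.2797748823517 0.033624099452375836 [ 471.01917629    2.01452371 1224.93434284]
0.1 [ 124.14908466 -509.87103751  230.79750225] [ 0.08381522  0.7020999   0.08463036 -0.70204589] [-0.24243744  0.16363515  0.35951673] 0.999378858862563
```

View pics/top0b.png

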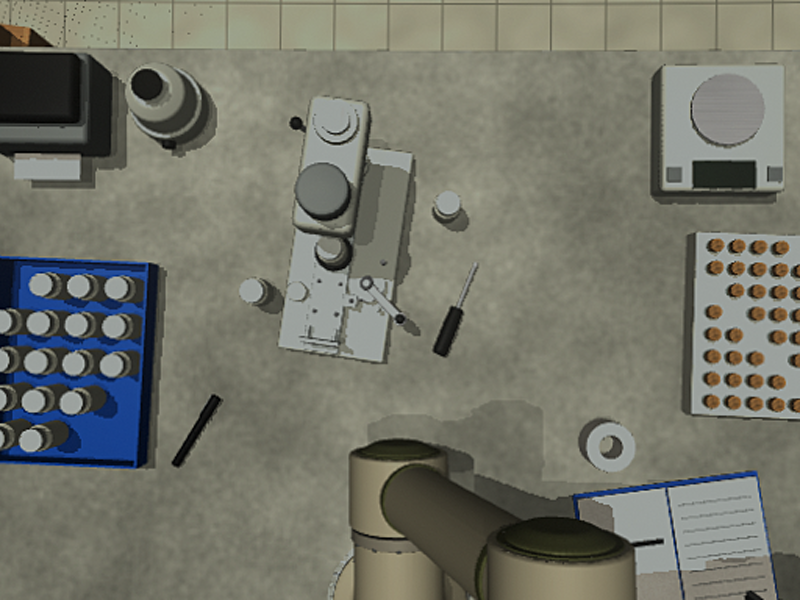

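View pics/scene0b.png

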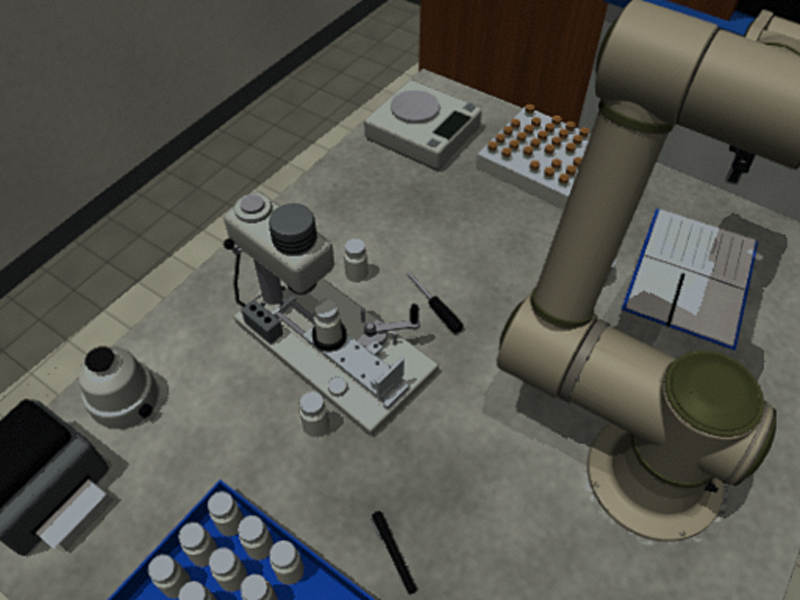

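The top view shows the capper's near-left base corner at (279,348), its near-right corner at (385,362) and its far-right corner at (413,153). The handle is at (401,318), the cam hub at (367,285) and the push plate at (320,342). In the scene view the handle is at (414,313) and the plate at (390,375), and nothing stands between the robot and the plate.

```bash
python3 - <<'E'
from h import *
s=1/1.5625
f=lambda n,u,v,z:onz(n,u*s,v*s,z)
NL,NR,FR=[f("top",*p,30)for p in((279,348),(385,362),(413,153))]
print("corners",NL.round(1),NR.round(1),FR.round(1))
A=np.array([[-170,75],[-170,-105],[190,-105.]]);B=np.array([NL,NR,FR])[:,:2]
a=A-A.mean(0);b=B-B.mean(0)
yaw=np.arctan2((a[:,0]*b[:,1]-a[:,1]*b[:,0]).sum(),(a*b).sum())
R=np.array([[np.cos(yaw),-np.sin(yaw)],[np.sin(yaw),np.cos(yaw)]]);o=B.mean(0)-R@A.mean(0)
print("origin",o.round(1),"yaw",yaw.round(3),"res",(A@R.T+o-B).round(1).tolist())
C=lambda x,y:R@[x,y]+o
print("cam",C(-43,-60),"hub seen",f("top",367,285,70)[:2])
h=f("top",401,318,115)[:2]; print("handle",h, "scene",f("scene",414,308,115)[:2], "plate",C(-150,0))
d=R.T@(h-C(-43,-60)); print("arm r",np.hypot(*d),"cam angle",np.arctan2(d[1],d[0])+np.pi*.75)
im=cv2.imread("pics/top0.png")[140:240,165:285]
ov=cv2.resize(im,None,fx=6,fy=6,interpolation=cv2.INTER_CUBIC)
for x,y,z in [(-170,75,30),(-170,-105,30),(190,-105,30),(-43,-60,66),(-150,32,108),(-150,-32,108),(0,0,147)]:
    u,v=pix("top",[*C(x,y),z]);cv2.drawMarker(ov,(int((u-165+.5)*6),int((v-140+.5)*6)),(0,0,255),0,16,1)
cv2.imwrite("pics/ov.png",ov)
E
```

```text
corners [431. 204.  30.] [409.4  25.7  30. ] [762.4 -17.8  30. ]
origin [589.4 109.1] yaw -0.124 res [[-0.9, 0.6], [-1.7, 0.2], [2.6, -0.8]]
cam [539.34771219  54.92017715] hub seen [536.10229691  55.58321735]
handle [ 4.82548720e+02 -1.58610488e-01] scene [475.63886006   8.07484506] plate [440.60245249 127.71010561]
arm r 79.11888747686382 cam angle 0.10879349237928082
```

View pics/ov.png

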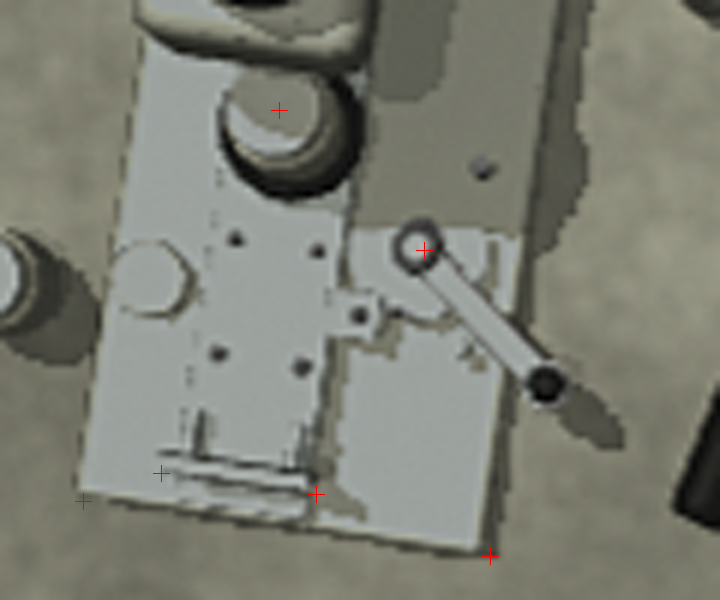

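The overlay puts the capper markers within about 1 px, except at the plate's edge (about 3 px). The handle top is at crop (545,385), world about (482, 3), so the cam is at roughly 0.1 rad. I'll approach high with the fingers shut.

Request:
carry_out(targets=[{"x": 0.025,"y": 0.041,"z": 0,"az": -0.08,"hand": -1},{"x": 0.05,"y": 0.083,"z": 0,"az": -0.16,"hand": -1},{"x": 0.076,"y": 0.124,"z": 0,"az": -0.24,"hand": -1},{"x": 0.102,"y": 0.166,"z": 0,"az": -0.32,"hand": -1},{"x": 0.127,"y": 0.207,"z": 0,"az": -0.4,"hand": -1}])

```text
invalid input at $.targets[0]: expected keys x, y, z, ax, ay, az, hand
```

Request:
carry_out(targets=[{"x": 0.025,"y": 0.041,"z": 0,"az": -0.08,"hand": -1},{"x": 0.05,"y": 0.083,"z": 0,"az": -0.16,"hand": -1},{"x": 0.076,"y": 0.124,"z": 0,"az": -0.24,"hand": -1},{"x": 0.102,"y": 0.166,"z": 0,"az": -0.32,"hand": -1},{"x": 0.127,"y": 0.207,"z": 0,"az": -0.4,"hand": -1}])

```text
invalid input at $.targets[0]: expected keys x, y, z, ax, ay, az, hand
```

Request:
carry_out(targets=[{"x": 0.025,"y": 0.041,"z": 0,"az": -0.08,"hand": -1},{"x": 0.05,"y": 0.083,"z": 0,"az": -0.16,"hand": -1},{"x": 0.076,"y": 0.124,"z": 0,"az": -0.25,"hand": -1},{"x": 0.076,"y": 0.124,"z": 0,"az": -0.25,"hand": -1},{"x": 0.076,"y": 0.124,"z": 0,"az": -0.25,"hand": -1}])

```text
invalid input at $.targets[0]: expected keys x, y, z, ax, ay, az, hand
```

```bash
cat >> h.py <<'E'
from scipy.spatial.transform import Rotation as Ro
yaw=-.124; o0=np.array([588.4,109.1])
R2=np.array([[np.cos(yaw),-np.sin(yaw)],[np.sin(yaw),np.cos(yaw)]])
C=lambda x,y:R2@[x,y]+o0
def st():
    s=ctrl.sense();w,x,y,z=s["ee_rot"];M=Ro.from_quat([x,y,z,w]).as_matrix();p=np.array(s["eef_pos"])
    print("t",s["time_s"],"tcp",p.round(1),"capper",(R2.T@(p[:2]-o0)).round(1),"xax",M[:,0].round(3),"jawyaw",np.degrees(np.arctan2(M[1,1],M[0,1])).round(1),"F",np.round(s["force"],1),"grip",round(s["grip_width"],2),"q",np.round(s["joints"],2));return p
E
python3 - <<'E'
from h import *
st()
im=viewer.capture("top")[140:240,165:285]
cv2.imwrite("pics/t1.png",cv2.resize(im,None,fx=6,fy=6,interpolation=cv2.INTER_CUBIC))
p=ctrl.sense()["eef_pos"]
print("contact-lag path (pusher 22 mm behind handle):")
for th in np.arange(0,1.65,.1):
    a=th-.75*np.pi; h=np.array([-43,-60])+80*np.array([np.cos(a),np.sin(a)]); q=h-22*np.array([-np.sin(a),np.cos(a)])
    print(round(th,2),C(*h).round(0),C(*q).round(0),(C(*q)-p[:2]).round(0), round(np.degrees(a+yaw)))
E
```

```text
t 0.1 tcp [ 124.1 -509.9  230.8] capper [-384.1 -671.6] xax [-0.     0.001 -1.   ] jawyaw -76.3 F [-0.2  0.2  0.4] grip 1.0 q [-1.56  0.31  1.5  -0.    1.33 -0.22]
contact-lag path (pusher 22 mm behind handle):
0.0 [475.   6.] [462.  23.] [338. 533.] -142
0.1 [480.  -0.] [465.  16.] [341. 526.] -136
0.2 [486.  -6.] [470.   9.] [345. 518.] -131
0.3 [493. -11.] [474.   2.] [350. 512.] -125
0.4 [499. -15.] [480.  -4.] [356. 506.] -119
0.5 [506. -19.] [486. -10.] [362. 500.] -113
0.6 [514. -21.] [493. -15.] [369. 495.] -108
0.7 [522. -23.] [500. -19.] [376. 491.] -102
0.8 [530. -25.] [508. -22.] [384. 488.] -96
0.9 [538. -25.] [516. -25.] [391. 485.] -91
1.0 [546. -25.] [524. -27.] [399. 483.] -85
1.1 [553. -24.] [532. -28.] [408. 482.] -79
1.2 [561. -22.] [540. -28.] [416. 482.] -73
1.3 [569. -19.] [548. -27.] [424. 482.] -68
1.4 [576. -16.] [557. -26.] [432. 484.] -62
1.5 [583. -12.] [565. -24.] [440. 486.] -56
1.6 [589.  -7.] [572. -21.] [448. 489.] -50
```

View pics/t1.png

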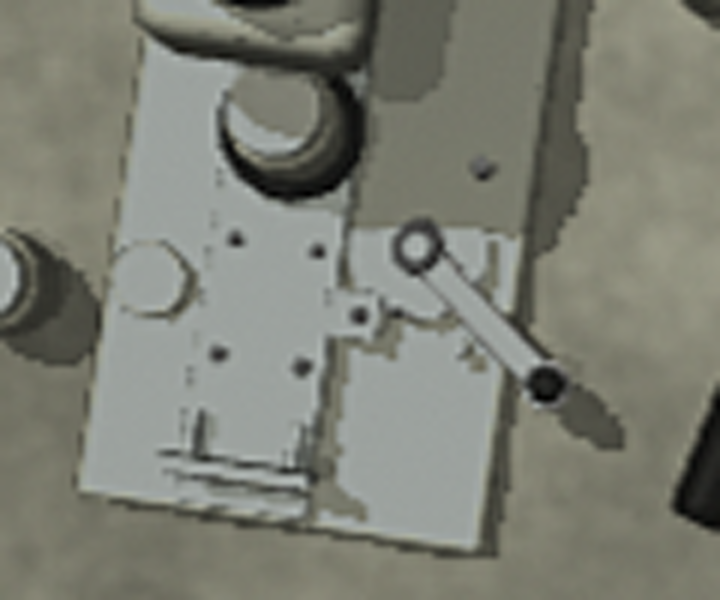

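The moves were refused because every key is required, so nothing moved and this picture matches the previous one. I'm resending the moves with all keys.

Request:
carry_out(targets=[{"x": 0.025,"y": 0.041,"z": 0,"ax": 0,"ay": 0,"az": -0.08,"hand": -1},{"x": 0.05,"y": 0.083,"z": 0,"ax": 0,"ay": 0,"az": -0.16,"hand": -1},{"x": 0.076,"y": 0.124,"z": 0,"ax": 0,"ay": 0,"az": -0.24,"hand": -1},{"x": 0.102,"y": 0.166,"z": 0,"ax": 0,"ay": 0,"az": -0.32,"hand": -1},{"x": 0.127,"y": 0.207,"z": 0,"ax": 0,"ay": 0,"az": -0.4,"hand": -1}])

```text
time_s: 0.78
eef_pos: [251.7, -301.6, 231.2]
ee_rot: [-0.058, 0.705, -0.058, -0.705]
force: [0.8, 0.1, 0.4]
grip_width: -0.003
```

Request:
carry_out(targets=[{"x": 0.025,"y": 0.041,"z": 0,"ax": 0,"ay": 0,"az": -0.08,"hand": -1},{"x": 0.05,"y": 0.083,"z": 0,"ax": 0,"ay": 0,"az": -0.16,"hand": -1},{"x": 0.076,"y": 0.124,"z": 0,"ax": 0,"ay": 0,"az": -0.24,"hand": -1},{"x": 0.102,"y": 0.166,"z": 0,"ax": 0,"ay": 0,"az": -0.32,"hand": -1},{"x": 0.127,"y": 0.207,"z": 0,"ax": 0,"ay": 0,"az": -0.4,"hand": -1}])

```text
time_s: 1.4
eef_pos: [378.8, -94.5, 231.3]
ee_rot: [-0.197, 0.679, -0.197, -0.679]
force: [0.5, -0.4, 0.2]
grip_width: 0.003
```

Request:
carry_out(targets=[{"x": 0.025,"y": 0.041,"z": 0,"ax": 0,"ay": 0,"az": -0.08,"hand": -1},{"x": 0.05,"y": 0.083,"z": 0,"ax": 0,"ay": 0,"az": -0.16,"hand": -1},{"x": 0.076,"y": 0.124,"z": 0,"ax": 0,"ay": 0,"az": -0.25,"hand": -1},{"x": 0.076,"y": 0.124,"z": 0,"ax": 0,"ay": 0,"az": -0.25,"hand": -1},{"x": 0.076,"y": 0.124,"z": 0,"ax": 0,"ay": 0,"az": -0.25,"hand": -1}])

```text
time_s: 2.02
eef_pos: [453.8, 27.6, 231.0]
ee_rot: [0.279, -0.65, 0.279, 0.65]
force: [0.1, -1.1, -0.2]
grip_width: 0.005
```

```bash
python3 -c "
from h import *
st()"
```

```text
t 2.025 tcp [453.8  27.6 231. ] capper [-123.5  -97.5] xax [-0.001 -0.    -1.   ] jawyaw -136.4 F [ 0.1 -1.1 -0.2] grip 0.01 q [-0.2   0.16  1.7  -0.    1.29  2.18]
```

Request:
carry_out(targets=[{"x": 0,"y": 0,"z": -0.04,"ax": 0,"ay": 0,"az": 0,"hand": -1},{"x": 0,"y": 0,"z": -0.08,"ax": 0,"ay": 0,"az": 0,"hand": -1},{"x": 0,"y": 0,"z": -0.12,"ax": 0,"ay": 0,"az": 0,"hand": -1},{"x": 0,"y": 0,"z": -0.148,"ax": 0,"ay": 0,"az": 0,"hand": -1},{"x": 0,"y": 0,"z": -0.148,"ax": 0,"ay": 0,"az": 0,"hand": -1}])

```text
time_s: 2.65
eef_pos: [452.9, 27.1, 82.3]
ee_rot: [0.279, -0.648, 0.28, 0.651]
force: [-0.5, 0.2, 0.2]
grip_width: -0.003
```

```bash
python3 - <<'E'
from h import *
st()
im=viewer.capture("scene")[160:290,180:320]
cv2.imwrite("pics/s2.png",cv2.resize(im,None,fx=4.5,fy=4.5,interpolation=cv2.INTER_CUBIC))
E
```

```text
t 2.65 tcp [452.9  27.1  82.3] capper [-124.3  -98.2] xax [-0.004  0.001 -1.   ] jawyaw -136.6 F [-0.5  0.2  0.2] grip -0.0 q [-0.2   0.35  1.89 -0.    0.91  2.18]
```

View pics/s2.png

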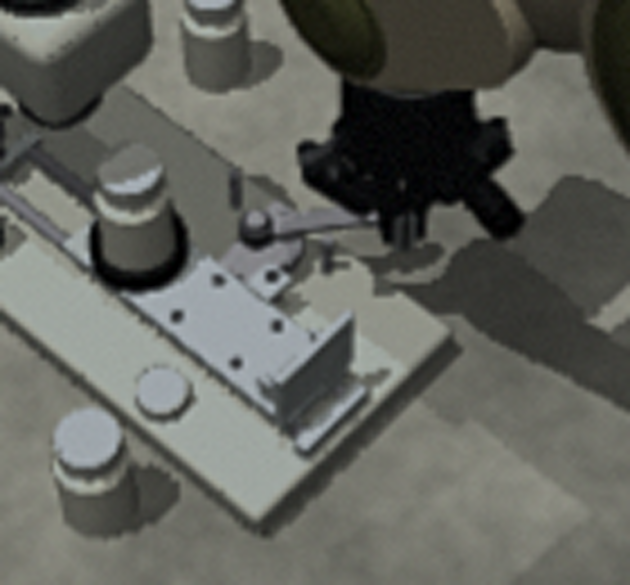

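The fingertips stand behind the handle at crop (405,225), clear of the plate at (320,370) and the stop pin at (328,258). I'm starting to push round the arc.

Request:
carry_out(targets=[{"x": 0.006,"y": -0.006,"z": 0,"ax": 0,"ay": 0,"az": 0,"hand": -1},{"x": 0.011,"y": -0.012,"z": 0,"ax": 0,"ay": 0,"az": 0,"hand": -1},{"x": 0.016,"y": -0.019,"z": 0,"ax": 0,"ay": 0,"az": 0.1,"hand": -1},{"x": 0.02,"y": -0.026,"z": 0,"ax": 0,"ay": 0,"az": 0.2,"hand": -1},{"x": 0.026,"y": -0.032,"z": 0,"ax": 0,"ay": 0,"az": 0.3,"hand": -1}])

```text
time_s: 3.32
eef_pos: [480.6, -4.7, 83.9]
ee_rot: [-0.178, 0.685, -0.178, -0.684]
force: [-1.2, 2.3, -0.1]
grip_width: 0.003
```

```bash
python3 - <<'E'
from h import *
st()
im=viewer.capture("scene")[160:290,180:320]
cv2.imwrite("pics/s3.png",cv2.resize(im,None,fx=4.5,fy=4.5,interpolation=cv2.INTER_CUBIC))
E
```

```text
t 3.325 tcp [480.6  -4.7  83.9] capper [ -92.9 -126.2] xax [ 0.  0. -1.] jawyaw -119.1 F [-1.2  2.3 -0.1] grip 0.0 q [-0.25  0.4   1.81  0.    0.94  1.82]
```

View pics/s3.png

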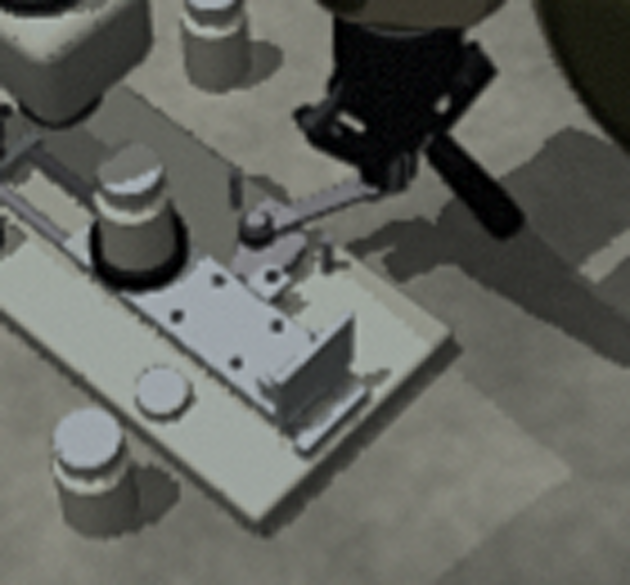

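The arm has turned with the fingers, the handle is at (385,180), and the contact force is about 2.6 N. I'm continuing round the arc.

Request:
carry_out(targets=[{"x": 0.006,"y": -0.006,"z": 0,"ax": 0,"ay": 0,"az": 0.1,"hand": -1},{"x": 0.013,"y": -0.011,"z": 0,"ax": 0,"ay": 0,"az": 0.2,"hand": -1},{"x": 0.02,"y": -0.015,"z": 0,"ax": 0,"ay": 0,"az": 0.3,"hand": -1},{"x": 0.028,"y": -0.018,"z": 0,"ax": 0,"ay": 0,"az": 0.4,"hand": -1},{"x": 0.036,"y": -0.021,"z": 0,"ax": 0,"ay": 0,"az": 0.5,"hand": -1}])

```text
time_s: 4.0
eef_pos: [516.4, -25.4, 83.7]
ee_rot: [0.003, -0.707, 0.003, 0.707]
force: [-0.9, 1.6, -0.2]
grip_width: 0.002
```

Request:
carry_out(targets=[{"x": 0.008,"y": -0.002,"z": 0,"ax": 0,"ay": 0,"az": 0.1,"hand": -1},{"x": 0.016,"y": -0.003,"z": 0,"ax": 0,"ay": 0,"az": 0.2,"hand": -1},{"x": 0.024,"y": -0.003,"z": 0,"ax": 0,"ay": 0,"az": 0.3,"hand": -1},{"x": 0.032,"y": -0.002,"z": 0,"ax": 0,"ay": 0,"az": 0.4,"hand": -1},{"x": 0.041,"y": -0.001,"z": 0,"ax": 0,"ay": 0,"az": 0.5,"hand": -1}])

```text
time_s: 4.62
eef_pos: [557.4, -26.5, 83.6]
ee_rot: [-0.172, -0.686, -0.172, 0.686]
force: [-2.3, 0.6, -0.2]
grip_width: 0.004
```

Request:
carry_out(targets=[{"x": 0.004,"y": 0.001,"z": 0,"ax": 0,"ay": 0,"az": 0.05,"hand": -1},{"x": 0.008,"y": 0.002,"z": 0,"ax": 0,"ay": 0,"az": 0.1,"hand": -1},{"x": 0.011,"y": 0.004,"z": 0,"ax": 0,"ay": 0,"az": 0.15,"hand": -1}])

```text
time_s: 5.0
eef_pos: [568.5, -22.7, 83.7]
ee_rot: [0.222, 0.671, 0.222, -0.671]
force: [-0.1, -2.7, -0.3]
grip_width: 0.001
```

```bash
python3 - <<'E'
from h import *
st()
im=viewer.capture("scene")[130:290,160:320]
cv2.imwrite("pics/s4.png",cv2.resize(im,None,fx=3.7,fy=3.7,interpolation=cv2.INTER_CUBIC))
E
```

```text
t 5.0 tcp [568.5 -22.7  83.7] capper [  -3.4 -133.3] xax [ 0.    -0.001 -1.   ] jawyaw -53.4 F [-0.1 -2.7 -0.3] grip 0.0 q [-0.25  0.56  1.54 -0.    1.04  0.69]
```

View pics/s4.png

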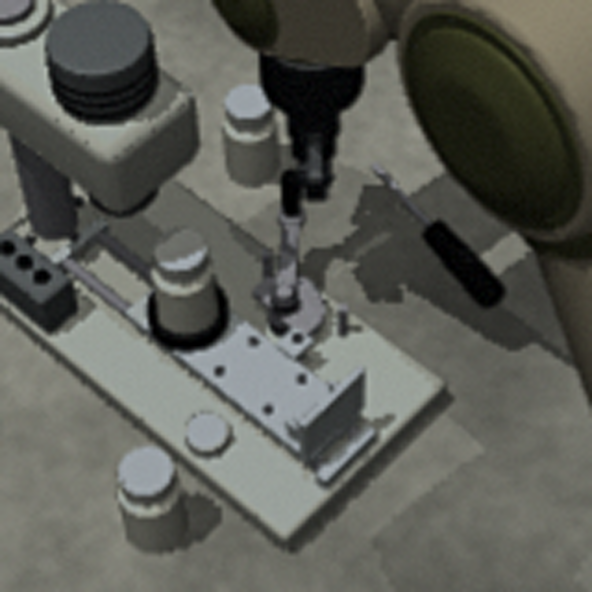

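The handle (291,190) is near the low position and the pin is alongside the arm. I'll push gently on until the stop is felt.

Request:
carry_out(targets=[{"x": 0.002,"y": 0.002,"z": 0,"ax": 0,"ay": 0,"az": 0.03,"hand": -1},{"x": 0.004,"y": 0.003,"z": 0,"ax": 0,"ay": 0,"az": 0.06,"hand": -1},{"x": 0.004,"y": 0.003,"z": 0,"ax": 0,"ay": 0,"az": 0.06,"hand": -1}])

```text
time_s: 5.42
eef_pos: [572.3, -19.0, 83.4]
ee_rot: [0.242, 0.665, 0.242, -0.664]
force: [0.0, -0.4, -0.2]
grip_width: 0.0
```

Request:
carry_out(targets=[{"x": 0.002,"y": 0.002,"z": 0,"ax": 0,"ay": 0,"az": 0,"hand": -1},{"x": 0.003,"y": 0.003,"z": 0,"ax": 0,"ay": 0,"az": 0,"hand": -1},{"x": 0.003,"y": 0.003,"z": 0,"ax": 0,"ay": 0,"az": 0,"hand": -1}])

```text
time_s: 5.8
eef_pos: [575.2, -15.9, 83.3]
ee_rot: [0.242, 0.664, 0.242, -0.664]
force: [-0.5, -0.5, -0.2]
grip_width: -0.0
```

Request:
carry_out(targets=[{"x": 0.002,"y": 0.002,"z": 0,"ax": 0,"ay": 0,"az": 0,"hand": -1},{"x": 0.002,"y": 0.002,"z": 0,"ax": 0,"ay": 0,"az": 0,"hand": -1}])

```text
time_s: 6.05
eef_pos: [575.7, -15.5, 83.2]
ee_rot: [-0.242, -0.663, -0.242, 0.666]
force: [-11.1, -10.4, 6.2]
grip_width: -0.001
```

```bash
python3 - <<'E'
from h import *
st()
im=viewer.capture("top"); cv2.imwrite("pics/t5f.png",im)
im=im[130:240,165:285]
cv2.imwrite("pics/t5.png",cv2.resize(im,None,fx=5,fy=5,interpolation=cv2.INTER_CUBIC))
E
```

```text
t 6.05 tcp [575.7 -15.5  83.2] capper [   2.8 -125.2] xax [-0.005 -0.002 -1.   ] jawyaw -49.9 F [-11.1 -10.4   6.2] grip -0.0 q [-0.23  0.58  1.51 -0.    1.06  0.64]
```

View pics/t5.png

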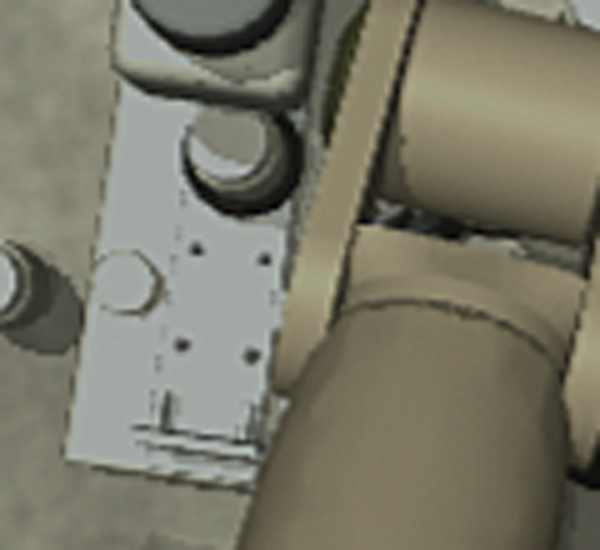

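The stop is felt at about 15 N against the push, and the slide and bottle are unmoved in the top view (plate still at (200,440)). I'll back off, lift, and go round to the push plate.

Request:
carry_out(targets=[{"x": -0.008,"y": -0.006,"z": 0,"ax": 0,"ay": 0,"az": 0,"hand": -1},{"x": -0.02,"y": -0.016,"z": 0,"ax": 0,"ay": 0,"az": 0,"hand": -1},{"x": -0.03,"y": -0.016,"z": 0.03,"ax": 0,"ay": 0,"az": 0,"hand": -1},{"x": -0.05,"y": -0.016,"z": 0.07,"ax": 0,"ay": 0,"az": 0,"hand": -1},{"x": -0.08,"y": -0.016,"z": 0.08,"ax": 0,"ay": 0,"az": -0.1,"hand": -1}])

```text
time_s: 6.72
eef_pos: [497.1, -30.6, 165.4]
ee_rot: [0.209, 0.677, 0.207, -0.675]
force: [-0.5, -1.2, -0.9]
grip_width: 0.002
```

Request:
carry_out(targets=[{"x": -0.03,"y": 0.0,"z": 0,"ax": 0,"ay": 0,"az": -0.15,"hand": -1},{"x": -0.065,"y": 0.02,"z": 0,"ax": 0,"ay": 0,"az": -0.3,"hand": -1},{"x": -0.1,"y": 0.055,"z": 0,"ax": 0,"ay": 0,"az": -0.45,"hand": -1},{"x": -0.1,"y": 0.095,"z": 0,"ax": 0,"ay": 0,"az": -0.6,"hand": -1},{"x": -0.1,"y": 0.13,"z": 0,"ax": 0,"ay": 0,"az": -0.72,"hand": -1}])

```text
time_s: 7.35
eef_pos: [396.5, 100.8, 163.5]
ee_rot: [-0.045, 0.706, -0.044, -0.705]
force: [2.1, 0.3, -0.1]
grip_width: 0.004
```

```bash
python3 - <<'E'
from h import *
p=st(); print((C(-190,0)-p[:2]).round(1))
im=viewer.capture("scene")[130:290,160:320]
cv2.imwrite("pics/s6.png",cv2.resize(im,None,fx=3.7,fy=3.7,interpolation=cv2.INTER_CUBIC))
E
```

```text
t 7.35 tcp [396.5 100.8 163.5] capper [-189.4  -31.9] xax [ 0.001  0.    -1.   ] jawyaw -97.2 F [ 2.1  0.3 -0.1] grip 0.0 q [-0.04  0.13  1.92  0.    1.09  1.66]
[ 3.4 31.8]
```

View pics/s6.png

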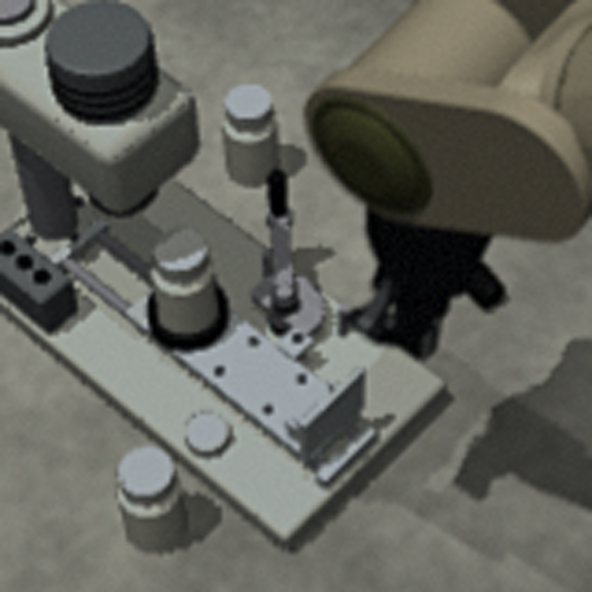

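The handle (278,195) stays at the stop, everything else is in place, and the plate is clear. I'll centre on the plate, go down and push.

Request:
carry_out(targets=[{"x": 0.001,"y": 0.032,"z": -0.02,"ax": 0,"ay": 0,"az": 0,"hand": -1},{"x": 0.001,"y": 0.032,"z": -0.06,"ax": 0,"ay": 0,"az": 0,"hand": -1},{"x": 0.001,"y": 0.032,"z": -0.086,"ax": 0,"ay": 0,"az": 0,"hand": -1},{"x": 0.001,"y": 0.032,"z": -0.086,"ax": 0,"ay": 0,"az": 0,"hand": -1}])

```text
time_s: 7.9
eef_pos: [396.9, 131.6, 76.3]
ee_rot: [0.043, -0.705, 0.043, 0.707]
force: [0.3, -0.3, 0.2]
grip_width: 0.005
```

Request:
carry_out(targets=[{"x": 0.006,"y": -0.001,"z": 0,"ax": 0,"ay": 0,"az": 0,"hand": -1},{"x": 0.012,"y": -0.002,"z": 0,"ax": 0,"ay": 0,"az": 0,"hand": -1},{"x": 0.018,"y": -0.002,"z": 0,"ax": 0,"ay": 0,"az": 0,"hand": -1},{"x": 0.024,"y": -0.003,"z": 0,"ax": 0,"ay": 0,"az": 0,"hand": -1},{"x": 0.03,"y": -0.004,"z": 0,"ax": 0,"ay": 0,"az": 0,"hand": -1}])

```text
time_s: 8.52
eef_pos: [428.6, 127.8, 77.4]
ee_rot: [-0.043, 0.706, -0.043, -0.706]
force: [-0.2, 0.1, 0.3]
grip_width: 0.003
```

Request:
carry_out(targets=[{"x": 0.004,"y": -0.0005,"z": 0,"ax": 0,"ay": 0,"az": 0,"hand": -1},{"x": 0.008,"y": -0.001,"z": 0,"ax": 0,"ay": 0,"az": 0,"hand": -1},{"x": 0.012,"y": -0.0015,"z": 0,"ax": 0,"ay": 0,"az": 0,"hand": -1},{"x": 0.016,"y": -0.002,"z": 0,"ax": 0,"ay": 0,"az": 0,"hand": -1},{"x": 0.02,"y": -0.0025,"z": 0,"ax": 0,"ay": 0,"az": 0,"hand": -1}])

```text
time_s: 9.15
eef_pos: [448.3, 125.3, 77.2]
ee_rot: [0.043, -0.706, 0.043, 0.706]
force: [-3.2, -2.4, 0.0]
grip_width: -0.002
```

Contact, at about 4 N. Pushing on steadily.

Request:
carry_out(targets=[{"x": 0.004,"y": -0.0005,"z": 0,"ax": 0,"ay": 0,"az": 0,"hand": -1},{"x": 0.008,"y": -0.001,"z": 0,"ax": 0,"ay": 0,"az": 0,"hand": -1},{"x": 0.012,"y": -0.0015,"z": 0,"ax": 0,"ay": 0,"az": 0,"hand": -1},{"x": 0.016,"y": -0.002,"z": 0,"ax": 0,"ay": 0,"az": 0,"hand": -1},{"x": 0.02,"y": -0.0025,"z": 0,"ax": 0,"ay": 0,"az": 0,"hand": -1}])

```text
time_s: 9.78
eef_pos: [468.4, 122.8, 77.2]
ee_rot: [0.043, -0.706, 0.043, 0.706]
force: [-4.1, -2.5, -0.4]
grip_width: -0.0
```

Request:
carry_out(targets=[{"x": 0.004,"y": -0.0005,"z": 0,"ax": 0,"ay": 0,"az": 0,"hand": -1},{"x": 0.008,"y": -0.001,"z": 0,"ax": 0,"ay": 0,"az": 0,"hand": -1},{"x": 0.012,"y": -0.0015,"z": 0,"ax": 0,"ay": 0,"az": 0,"hand": -1},{"x": 0.016,"y": -0.002,"z": 0,"ax": 0,"ay": 0,"az": 0,"hand": -1}])

```text
time_s: 10.28
eef_pos: [484.4, 120.9, 77.3]
ee_rot: [0.043, -0.706, 0.043, 0.706]
force: [-3.0, -3.0, -0.4]
grip_width: -0.003
```

```bash
python3 - <<'E'
from h import *
st()
im=viewer.capture("scene")[130:290,160:320]
cv2.imwrite("pics/s7.png",cv2.resize(im,None,fx=3.7,fy=3.7,interpolation=cv2.INTER_CUBIC))
E
```

```text
t 10.275 tcp [484.4 120.9  77.3] capper [-104.6   -1.2] xax [-0. -0. -1.] jawyaw -96.9 F [-3.  -3.  -0.4] grip -0.0 q [ 0.01  0.44  1.76 -0.    0.94  1.7 ]
```

View pics/s7.png

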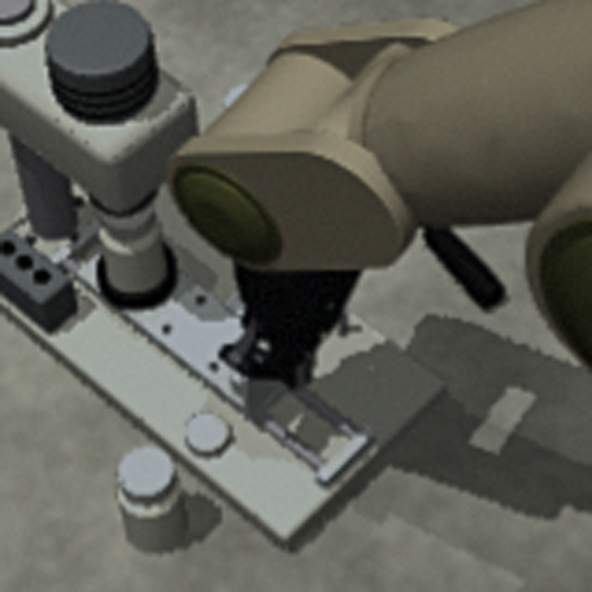

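The bottle rides upright into position under the head (135,250). The slide is sliding at about 4 N, and the wrist is clear of the head. Final millimetres up to the stop:

Request:
carry_out(targets=[{"x": 0.003,"y": -0.0005,"z": 0,"ax": 0,"ay": 0,"az": 0,"hand": -1},{"x": 0.006,"y": -0.001,"z": 0,"ax": 0,"ay": 0,"az": 0,"hand": -1}])

```text
time_s: 10.58
eef_pos: [488.7, 120.3, 77.2]
ee_rot: [0.043, -0.704, 0.043, 0.707]
force: [-22.1, 2.2, 15.0]
grip_width: -0.001
```

Request:
carry_out(targets=[{"x": 0.002,"y": 0,"z": 0,"ax": 0,"ay": 0,"az": 0,"hand": -1},{"x": 0.004,"y": -0.0005,"z": 0,"ax": 0,"ay": 0,"az": 0,"hand": -1}])

```text
time_s: 10.82
eef_pos: [488.6, 120.3, 77.2]
ee_rot: [0.042, -0.701, 0.043, 0.711]
force: [-41.4, 2.4, 29.8]
grip_width: -0.002
```

The end stop is felt. The face is at about x -90 in the capper frame, i.e. 60 mm of travel. Backing off and going clear.

Request:
carry_out(targets=[{"x": -0.005,"y": 0.0005,"z": 0,"ax": 0,"ay": 0,"az": 0,"hand": -1},{"x": -0.015,"y": 0.002,"z": 0,"ax": 0,"ay": 0,"az": 0,"hand": -1},{"x": -0.04,"y": 0.005,"z": 0,"ax": 0,"ay": 0,"az": 0,"hand": -1},{"x": -0.08,"y": 0.008,"z": 0.03,"ax": 0,"ay": 0,"az": 0,"hand": -1},{"x": -0.11,"y": 0.008,"z": 0.08,"ax": 0,"ay": 0,"az": 0,"hand": -1}])

```text
time_s: 11.45
eef_pos: [382.4, 127.5, 157.4]
ee_rot: [0.043, -0.705, 0.043, 0.706]
force: [2.0, -0.6, 0.9]
grip_width: 0.001
```

Request:
carry_out(targets=[{"x": -0.01,"y": -0.05,"z": 0.02,"ax": 0,"ay": 0,"az": 0,"hand": -1},{"x": -0.01,"y": -0.1,"z": 0.04,"ax": 0,"ay": 0,"az": 0,"hand": -1},{"x": -0.01,"y": -0.15,"z": 0.05,"ax": 0,"ay": 0,"az": 0,"hand": -1},{"x": -0.01,"y": -0.2,"z": 0.05,"ax": 0,"ay": 0,"az": 0,"hand": -1},{"x": -0.01,"y": -0.2,"z": 0.05,"ax": 0,"ay": 0,"az": 0,"hand": -1}])

```text
time_s: 12.08
eef_pos: [374.4, -75.2, 207.6]
ee_rot: [-0.044, 0.706, -0.045, -0.705]
force: [1.0, 0.6, 0.2]
grip_width: 0.004
```

```bash
python3 - <<'E'
from h import *
st()
a=viewer.capture("scene")[110:290,120:320]; b=viewer.capture("top")[110:240,140:300]
f=lambda i:cv2.resize(i,(400,int(400*i.shape[0]/i.shape[1])),interpolation=cv2.INTER_CUBIC)
a,b=f(a),f(b); b=cv2.copyMakeBorder(b,0,a.shape[0]-b.shape[0],0,0,0)
cv2.imwrite("pics/end.png",np.hstack([a,b]))
E
```

```text
t 12.075 tcp [374.4 -75.2 207.6] capper [-189.6 -209.3] xax [ 0.002 -0.001 -1.   ] jawyaw -97.2 F [1.  0.6 0.2] grip 0.0 q [-0.51  0.01  1.92 -0.    1.21  1.19]
```

View pics/end.png

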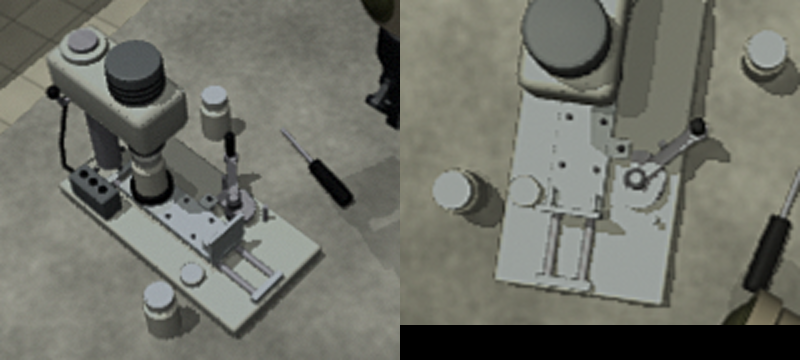

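The final view shows the bottle upright in the nest under the head at (150,175) and the plate forward. The cam arm points forward and right with the handle at (698,126). The bystanders in view have not moved and the arm is clear.

```bash
python3 -c "
from rig import finish_job
print(finish_job())"
```

```text
the job is handed in; nothing more can be done
None
```

The cam is at its low point, the slide is fully home with the bottle under the capping head, and the job is handed in (no verdict is reported). It took about 12 s of the 48 s allowed.

- **Cam:** I pushed the handle round its arc with closed fingertips until the stop resisted with about 15 N. The slide was still back at that point.
- **Slide:** I pushed the plate at about 4 N until the force jumped to about 50 N at the end stop. By the fingertip position that is about 60 mm of travel, estimated from the calibration and not read from the joint.
- **Last pictures:** The bottle stands upright in the nest, the cam arm points forward and right, and the arm is clear with about 1 N sensor residual. The two side bottles, spare cap and screwdriver look unmoved. The marker and label roll were outside those crops, but the arm never came near either of them at table height.
- **Failed or disagreed:**
  - My first three move calls were refused for missing keys, so nothing moved.
  - In the first overlay the plate edge was about 3 px (7 mm) off my model. The contact positions later agreed with the fitted pose.

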